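# Slip a circuit board under the spring clip of a soldering jig

## Robot

A 6-joint arm with a two-finger parallel gripper is mounted at the origin on the work surface. World frame = base frame: x ahead of the robot, y to its left, z up, the work surface at z = 0. Lengths are in m, angles in rad, forces in N, time in s.
With the tool pointing down it reaches from about 0.35 to 0.925 m from the base axis. Payload 6.4 kg.
Tool frame: the origin (TCP) lies at the very end of the fingers, on their centre line; the grasp point (between the pads) lies 19 mm behind it; y points along the fingers, x is the direction in which the jaws open and shut, and the axes are right-handed (so a half turn about y gives the same grasp; the last joint's range is limited). The gripper opens to 94 mm and grips with 3 to 60 N. Pads are 16 mm wide; open, the fingers measure 119 mm over their backs; the gripper's body (75 mm by 177 mm) begins 78 mm behind the grasp point.
Start: joints at [1.133, 0.245, 1.558, -0, 1.339, -0.174], TCP at [0.169, 0.628, 0.205] pointing down, gripper open.
Joint ranges: [-3.13, 3.13], [-1.02, 2.26], [0.13, 2.54], [-0.95, 4.09], [0.21, 2.88], [-2.74, 2.74]. Speed limits (rad/s): [2.57, 2.57, 3.14, 3.14, 3.14, 3.14].

## Interface

Orientations are given as a 3x3 rotation matrix whose columns are the frame's x, y, z axes.
In Python, from rig import status, read_camera, env gives the robot as it stands.
- The arm moves only by the shell command python3 -m handwheel 'ROWS' [FORCE]. ROWS is text: rows parted by semicolons, each of 7 numbers parted by spaces: the gripper's target within -1 to 1 (fully open at 1, half-way at 0, shut at -1), then the shift along the tool's x, y, z in mm, then the turn, a rotation vector about the tool's x, y, z in degrees. A call has 1 to 5 rows; each row is the pose to reach, as a shift and turn from the pose commanded when the call began, along the tool's axes at that moment; what a row does not reach only later rows make up. A row lasts 1/12 s, in which the tool goes at most 41.7 mm and 7.16 degrees, less where a joint would pass 70% of its speed; a pose out of reach is approached as far as the arm can. A call with a gripper value outside its range is refused whole. The fingers move at their own pace and stop on an object; FORCE is the grip in N (left out, the last holds). Time passes only in rows, so rows that repeat a pose let the fingers close. It gives the time, the measured TCP pose, the force and the opening at its end, in the units of the state.
- status.get_state(): the state, without advancing time (a new reading comes with each control period).
- read_camera(name): name is "side" or "top"; returns a dict with "pixels" (420x560x3 uint8, red, green, blue), "K" (3x3 intrinsics, pixels), "R" (3x3) and "t" (3): a world point X has camera coordinates R X + t. Camera axes: x right, y down, z forward; pixel columns grow to the right and rows downward; lengths in m; the calibration is good to about 2 mm. A picture is of the moment at which its call begins. There is no depth.
- env.sign_off(): hands the job in, once; it reports no verdict.
The state is a dict: "time": time; "joints": joint angles; "joint_vel": joint speeds; "effort": joint torques, N m; "ee_pos": TCP position; "tcp_rot": TCP orientation; "wrist_force": force on the tool from outside, world axes, zero at the start; "moment": the same for the moment, N m; "width": finger opening in m.
Only numpy, scipy, OpenCV 4.12 (cv2) and the standard library are available. Lean on these libraries where they do the work, as an engineer would, in place of code of your own. Each camera call takes 0.05 s, during which the arm holds its last target.

## Task

The board lying in the channel of the aluminium soldering jig has to be clamped for soldering. With one fingertip press the clip's red thumb bar down so that its steel lip lifts, and keep it down while the other fingertip pushes the board along the channel, under the lip, until it is fully home against the end stop; then let go of the clip so that its lip grips the board. Only push: do not lift or tip the board, and leave the other things on the bench alone.

Things in the scene. Friction and masses are not known exactly. Their poses are not given: they have to be found in the camera images.
- jig: Soldering jig screwed to the bench: aluminium plate, x -100 to +48, y -40 to +42 mm, its top (the channel floor) 14 mm above the bench. Origin: on the bench, straight below the centre of the board when fully home. z up; +x the way the board is pushed, roughly away from the robot; +y the clip's side. Highest fixed parts: clip hinge at y 33 to 43, up to z 29, and the end stop.
- channel (a point): On the channel floor (14 mm above the bench) in mid channel, at jig x = -75 mm, behind the board. Two black guide rails along x, inner faces at jig y -25.7 and +25.7, x -90 to +30 mm, tops 6 mm above the floor, guide the board. The channel is empty behind the board and open at its -x end.
- end_stop (a point): Foot of the black end stop's face, on the channel floor in mid channel, at jig x = +30 mm. The block is 52 mm wide and 14 mm high. The board is home when its front edge touches this face.
- board: The board to clamp: green circuit board in a flat black tray, 60 (x) x 50 (y) x 10 mm, 60 to 110 g, components up to 3 mm above it. Origin: centre of its underside; axes as the jig's. It lies flat on the channel floor (top 24 mm above the bench), 0.7 mm play to each rail, 20 to 30 mm short of home. Home: jig x = 0, rear edge at jig x = -30. The whole rear edge is free to push.
- clip (a joint): Angle of the spring clip (rad), hinged along jig x at jig y 38, z 24 mm. 0 closed; grows as the thumb bar goes down and the lip rises; limit 0.6. 0.31: lip at the height of the board's top, as when it grips the board. Above 0.36 it is clear of the board. At 0.42 the thumb bar is level, its top 18 mm above the bench. 5 to 8 N on the bar hold it down; let go, it springs shut.
- thumb_bar (a point): Top of the clip's red thumb bar, halfway along, 6 mm from its outer edge. Straight plate 70 mm long (jig x -62 to +8), 23 wide (jig y 43 to 66), beside the channel, only bench below. Closed it slopes up outward 24 degrees, this point at jig (-27, 60, 27.5) mm; level: z 18. Press it anywhere, or slide along it. A second fingertip at height 16 to 18 clears the channel floor and meets the board's rear edge.
- lip (a point): Underside of the clip's steel lip: a round bar 6 mm thick, 14 mm long along x (jig x 14 to 28), over the channel at jig y = 19 mm. Closed it is 4 mm above the channel floor and blocks the board; with the clip at 0.42 rad it is 12 mm above the floor and the 10 mm board passes under it.
- spare_a: Bystander: another board in a tray, 60 x 50 x 10 mm, lying on the bench; origin under its centre.
- spare_b: Bystander: another board in a tray, 60 x 50 x 10 mm, lying on the bench; origin under its centre.
- spool: Bystander: yellow spool of solder standing on end, 58 mm across, 46 mm high; origin under its centre.
- tip_cleaner: Bystander: black pot with brass wool, 72 mm across, 48 mm high; origin under its centre.
- flux: Bystander: small amber flux bottle, 34 mm across, 62 mm high; origin under its centre.
- driver: Bystander: screwdriver lying on the bench, 170 mm long along its x; origin under its middle.
- tweezers: Bystander: steel tweezers lying on the bench, 120 mm long along their x, 6 mm high; origin under their middle.
Things that resemble listed ones, but are neither listed nor needed, are in the scene too. What is shaped like the board but blue or white is not meant.

How it is judged:
On the way, in this order (a step that is already met when the one before it is completed fails the run):
1. the thumb bar is held down and the lip raised clear while the board is still short of it (value of joint clip above 0.33 rad and x of board in the frame of jig below -0.016 m), for 0.1 s.
2. the board is home against the end stop with the clip still held open (value of joint clip above 0.33 rad and x of board in the frame of jig above -0.002 m), for 0.1 s.
At the end, for the whole second after the job is handed in: The board lies flat in the channel, at rest, within 2 mm of fully home against the end stop, and the clip, let go, rests on it with its lip (clip angle 0.26 to 0.36 rad) (x of board in the frame of jig between -0.002 and 0.002 m and y of board in the frame of jig between -0.002 and 0.002 m and z of board in the frame of jig between 0.0125 and 0.0155 m and angle between board's own z axis and vertical below 0.04 rad and angle between the x axis of board and the x axis of jig, either way round below 0.05 rad and value of joint clip between 0.26 and 0.36 rad and linear speed of board below 0.01 m/s); the robot touches nothing.
It fails at once if the board is lifted more than 6 mm off the channel floor or tipped by more than about 9 degrees (z of board in the frame of jig above 0.02 m or angle between board's own z axis and vertical above 0.16 rad).
It fails at once if another thing on the bench is moved by more than 20 mm (distance of any of spare_a, spare_b, spool, tip_cleaner, flux, driver, tweezers from where it was at the start of the episode above 0.02 m).
It also fails if it takes over 38 s, if anything falls off the work surface, if the arm or the gripper's body presses on something with over 40 N, if the wrist force passes 120 N, or if a joint passes its speed limit or range.

## Working session

There is one attempt and no reset: what is moved stays moved. The work goes in short steps, Python scripts to look and compute and a shell command to move; the robot and the scene stay as the last step left them, time stands still between calls to the robot, and variables do not carry over. Pictures are saved under pics/ and viewed, and the job is handed in when it is done.

```bash
mkdir -p pics; ls; python3 - <<'E'
from rig import status, read_camera, env
import cv2, numpy as np
for n in ("top","side"):
    c=read_camera(n); cv2.imwrite(f"pics/{n}0.png",c["pixels"][:,:,::-1]); print(n,c["K"].tolist(),c["R"].round(4).tolist(),c["t"].round(4).tolist())
s=status.get_state(); print({k:np.round(v,4).tolist() for k,v in s.items()})
E
```

```text
pics
top [[414.44287672721066, 0.0, 276.4520239362209], [0.0, 414.44287672721066, 214.3759344882006], [0.0, 0.0, 1.0]] [[0.0107, -0.9999, 0.0128], [-0.9881, -0.0126, -0.1532], [0.1533, -0.011, -0.9881]] [0.0202, 0.6132, 0.6764]
side [[418.1167947122153, 0.0, 282.4021796496155], [0.0, 418.1167947122153, 205.82430386739688], [0.0, 0.0, 1.0]] [[-0.9509, -0.3092, -0.0107], [-0.1592, 0.5187, -0.84], [0.2653, -0.7971, -0.5424]] [0.5895, 0.1318, 0.773]
{'time': 0.1, 'joints': [1.1329, 0.2457, 1.5589, -0.0, 1.3387, -0.1741], 'joint_vel': [-0.0004, -0.002, -0.0035, -0.0001, 0.0008, 0.0007], 'effort': [0.0, -41.6919, -31.5525, 0.0686, 0.0311, -0.0001], 'ee_pos': [0.1693, 0.627, 0.2045], 'tcp_rot': [[0.2608, -0.0007, -0.9654], [0.9654, -0.0016, 0.2608], [-0.0017, -1.0, 0.0003]], 'wrist_force': [-0.1485, -0.5105, -0.0618], 'moment': [-0.0268, 0.0414, -0.0326], 'width': 0.0938}
```

View pics/top0.png

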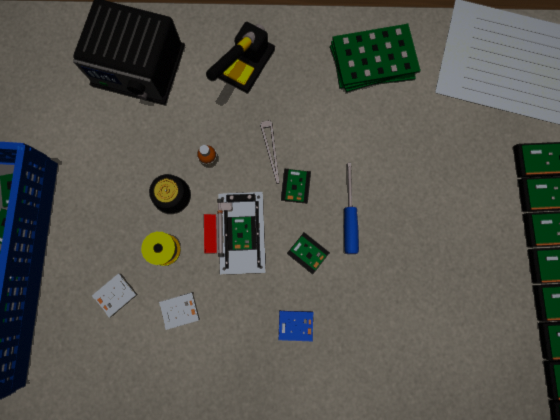

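View pics/side0.png

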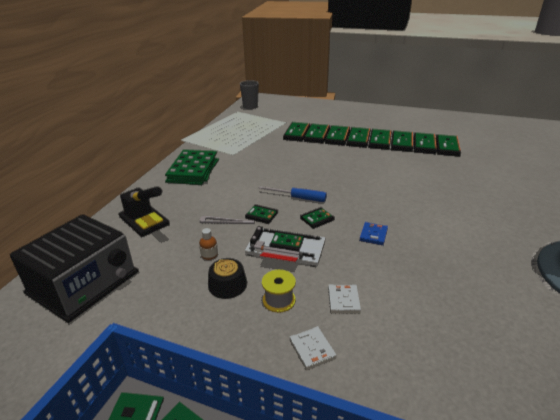

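The top view shows the jig at about (240,233), with the green board in its channel at (241,233) and the red bar at (210,233).

Other things that could be taken for the board:
- spare green boards at (296,186) and (308,253)
- the row of boards at the right, x≈540
- the green stack at (375,55)
- a blue board at (296,326)
- white boards at (113,294) and (179,311)

Only the board at (241,233) lies in a jig channel. I'll check it in a close crop.

```bash
python3 - <<'E'
import cv2,numpy as np
from rig import read_camera
i=cv2.imread("pics/top0.png"); cv2.imwrite("pics/top0c.png",cv2.resize(i[180:285,190:290],None,fx=5.7,fy=5.7,interpolation=cv2.INTER_CUBIC))
i=cv2.imread("pics/side0.png"); cv2.imwrite("pics/side0c.png",cv2.resize(i[215:275,235:340],None,fx=7,fy=7,interpolation=cv2.INTER_CUBIC))
E
```

```text
(no output)
```

View pics/top0c.png

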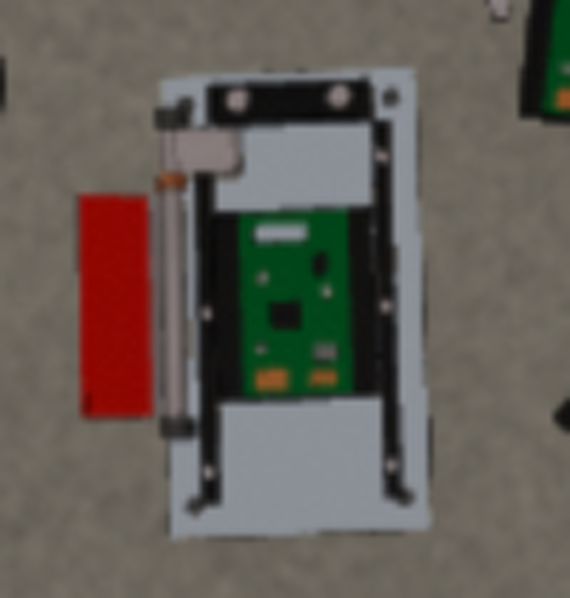

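View pics/side0c.png

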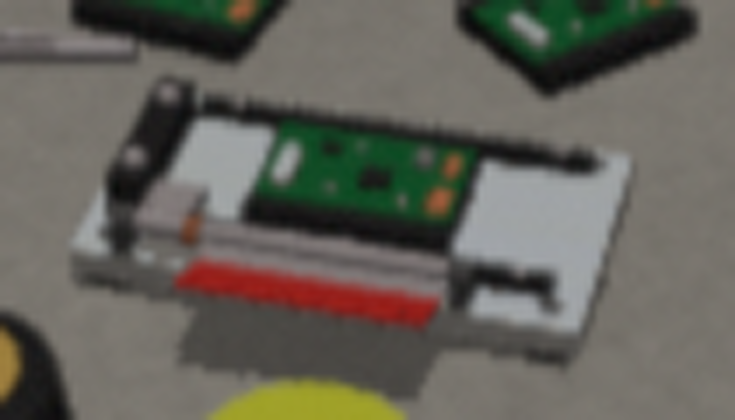

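The crop confirms the choice: a green board in a black tray between the rails, short of the end stop, with the lip at crop (208,150) and the red bar at the left. Next I fit the jig pose from the plate corners.

```bash
cat > h.py <<'E'
import numpy as np,cv2
from rig import status, read_camera
def ray(c,uv,z):
    K,R,t=[np.array(c[k],float) for k in "KRt"]
    d=R.T@np.linalg.solve(K,np.array([uv[0],uv[1],1.])); o=-R.T@t
    return o+d*(z-o[2])/d[2]
def proj(c,X):
    K,R,t=[np.array(c[k],float) for k in "KRt"]
    p=K@(R@np.array(X)+t); return p[:2]/p[2]
def kab(A,B): # 2D B=R A + t
    a=A.mean(0);b=B.mean(0);H=(A-a).T@(B-b)
    th=np.arctan2(H[0,1]-H[1,0],H[0,0]+H[1,1]);R=np.array([[np.cos(th),-np.sin(th)],[np.sin(th),np.cos(th)]])
    return th,R,b-R@a
E
python3 - <<'E'
from h import *
c=read_camera("top");s=read_camera("side")
print("cam",-np.array(c["R"]).T@c["t"],-np.array(s["R"]).T@s["t"])
J=np.array([[48,42],[48,-40],[-100,-40],[-100,42]])/1e3
for nm,cam,cr in (("top",c,[(162,80),(414,69),(430,527),(170,537)]),("side",s,None)):
    if cr is None:
        P=[(235+x/7,215+y/7) for x,y in [(75,253),(185,95),(632,155),(565,348)]]
        continue
    P=[(190+(x+.5)/5.7-.5,180+(y+.5)/5.7-.5) for x,y in cr]
    W=np.array([ray(cam,p,.014)[:2] for p in P]); th,R,t=kab(J,W)
    print(nm,W.round(4).tolist(),np.degrees(th),t,((W-(J@R.T+t))*1e3).round(1).tolist())
# board corners z=.024, tray
P=[(190+(x+.5)/5.7-.5,180+(y+.5)/5.7-.5) for x,y in [(216,212),(372,206),(378,396),(218,402)]]
W=np.array([ray(c,p,.024)[:2] for p in P]); print("board jig",((W-t)@R*1e3).round(1).tolist())
# red bar
hsv=cv2.cvtColor(c["pixels"],cv2.COLOR_RGB2HSV); m=((hsv[...,0]<8)|(hsv[...,0]>172))&(hsv[...,1]>180)&(hsv[...,2]>60)
m=m.astype(np.uint8); m[:,:195]=0;m[:,235:]=0;m[:200]=0;m[270:]=0
r=cv2.minAreaRect(cv2.findContours(m,0,2)[0][0]); print(r)
print("bar centre jig",((ray(c,r[0],.0245)[:2]-t)@R*1e3))
# check with side: predicted points
for X in [(48,42,14),(48,-40,14),(-100,-40,14),(-100,42,14)]:
    w=R@np.array(X[:2])/1e3+t; p=proj(s,[*w,X[2]/1e3]); print("side",((p-[235,215])*7).round())
from rig import status
print(ray(c,(210,233),.02),"spool",ray(c,(160,248),.046))
E
```

```text
cam [0.50199373 0.03535824 0.76197898] [0.3764641  0.73004733 0.53634   ]
top [[0.6553, 0.1348], [0.66, 0.0537], [0.5135, 0.0463], [0.5095, 0.1276]] 2.90429703427878 [0.61056994 0.09092699] [[-1.1, -0.5], [-0.6, 0.3], [0.8, 0.4], [0.9, -0.2]]
board jig [[1.6, 24.1], [1.7, -25.1], [-58.3, -25.0], [-58.2, 24.8]]
((210.0, 233.0), (38.0, 12.0), 90.0)
bar centre jig [-26.50524473  55.86256741]
side [ 62. 238.]
side [151.  75.]
side [628. 146.]
side [574. 322.]
[0.58175203 0.14604615 0.02      ] spool [0.55198939 0.22709873 0.046     ]
```

Jig pose estimate: origin about (0.610, 0.091), yaw 2.9°, board about 28 mm short of home. The tool's present yaw already puts the +y finger about 18° ahead. That suits one finger on the bar and the other behind the board, with about 50 mm opening. I'll go there at height.

```bash
python3 -m handwheel '0.08 -20 0 -25 0 0 0;0.08 -40 0 -50 0 0 0;0.08 -60 0 -75 0 0 0;0.08 -80 0 -100 0 0 0;0.08 -100 0 -125 0 0 0' 10
python3 -m handwheel '0.08 -20 0 -25 0 0 0;0.08 -40 0 -50 0 0 0;0.08 -60 0 -75 0 0 0;0.08 -80 0 -100 0 0 0;0.08 -100 0 -125 0 0 0'
python3 -m handwheel '0.08 -20 0 -25 0 0 0;0.08 -40 0 -50 0 0 0;0.08 -60 0 -75 0 0 0;0.08 -80 0 -100 0 0 0;0.08 -100 0 -125 0 0 0'
python3 -m handwheel '0.08 -20 0 -25 0 0 0;0.08 -40 0 -50 0 0 0;0.08 -60 0 -75 0 0 0;0.08 -80 0 -100 0 0 0;0.08 -95 0 -118 0 0 0'
```

```text
time: 0.62
ee_pos: [0.2646, 0.4971, 0.2052]
tcp_rot: [[0.26, -0.0, -0.966], [0.966, -0.0, 0.26], [-0.0, -1.0, 0.0]]
wrist_force: [0.6, 0.7, 0.1]
width: 0.064
time: 1.03
ee_pos: [0.3592, 0.3679, 0.2054]
tcp_rot: [[0.261, 0.0, -0.965], [0.965, -0.0, 0.261], [-0.0, -1.0, -0.0]]
wrist_force: [0.6, -0.1, -0.2]
width: 0.051
time: 1.45
ee_pos: [0.4539, 0.2387, 0.2054]
tcp_rot: [[0.261, 0.0, -0.965], [0.965, 0.0, 0.261], [0.0, -1.0, -0.0]]
wrist_force: [0.1, -0.4, -0.7]
width: 0.0505
time: 1.87
ee_pos: [0.5435, 0.1155, 0.2054]
tcp_rot: [[0.262, 0.0, -0.965], [0.965, -0.0, 0.262], [-0.0, -1.0, -0.0]]
wrist_force: [0.2, 0.1, 0.4]
width: 0.0506
```

```bash
python3 -m handwheel '0.08 0 30 0 0 0 0;0.08 0 60 0 0 0 0;0.08 0 90 0 0 0 0;0.08 0 120 0 0 0 0;0.08 0 145 0 0 0 0'
python3 - <<'E'
from h import *
s=status.get_state();p=s["ee_pos"];print(p,s["wrist_force"])
for n in("top","side"):
    c=read_camera(n);q=proj(c,p);print(n,q)
    i=c["pixels"][:,:,::-1];cv2.imwrite(f"pics/{n}1.png",cv2.resize(i[170:300,190:330],None,fx=5,fy=4.6 if 0 else 5)[:600]) if n=="top" else cv2.imwrite(f"pics/{n}1.png",cv2.resize(i[190:290,225:350],None,fx=6,fy=6,interpolation=cv2.INTER_CUBIC))
E
```

```text
time: 2.28
ee_pos: [0.5414, 0.1175, 0.0582]
tcp_rot: [[0.261, -0.002, -0.965], [0.965, -0.0, 0.261], [-0.0, -1.0, 0.002]]
wrist_force: [0.7, -0.3, -0.4]
width: 0.0506
[0.54143615 0.11748699 0.05818447] [ 0.69172896 -0.34631992 -0.43336024]
top [222.7903295  254.47830982]
side [302.28973527 236.29692125]
```

View pics/side1.png

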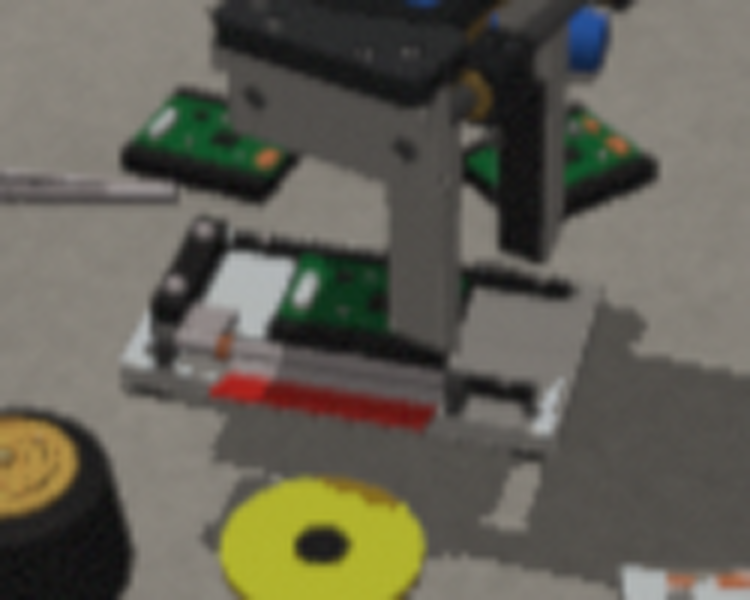

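View pics/top1.png

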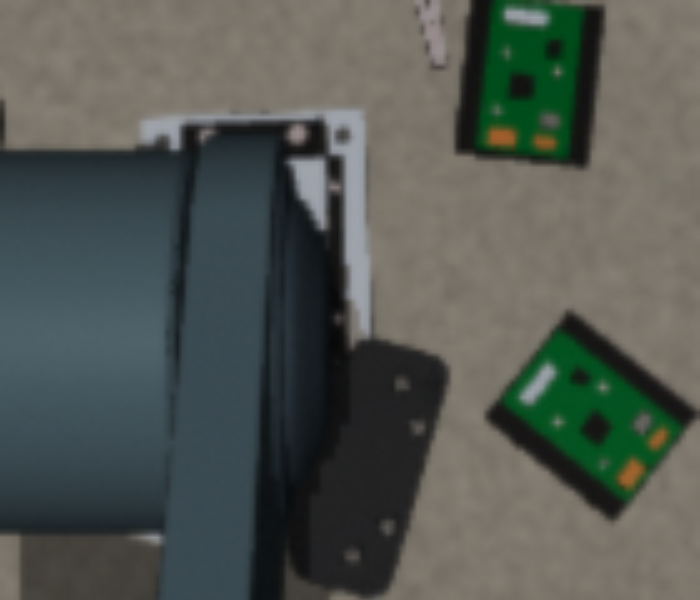

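The side view shows the bar finger's tip at crop (422,343) and the channel finger's tip at (525,255). Both hang free, with the bar in front. I use the tips to check the side camera against the arm.

```bash
python3 - <<'E'
from h import *
st=status.get_state();p=np.array(st["ee_pos"]);R=np.array(st["tcp_rot"]);s=read_camera("side");print(p)
# fingertip footprint corners, bar finger (+x) and push finger (-x)
for sg in(1,-1):
    for dx in(25.3,37.8):
        for dz in(-8,8):
            print(sg,dx,dz,((proj(s,p+R@np.array([sg*dx,0,dz])/1e3)-[225,190])*6).round())
def jw(x,y,z,o=(.6106,.0909),th=np.radians(2.9)):
    return [o[0]+(x*np.cos(th)-y*np.sin(th))/1e3,o[1]+(x*np.sin(th)+y*np.cos(th))/1e3,z/1e3]
for n,X in dict(barOutFar=(8,66,30.2),barOutNear=(-62,66,30.2),plateN=(-100,42,14),plateF=(48,42,14),plateFF=(-100,-40,14),boardRearL=(-58.3,25,24)).items(): print(n,((proj(s,jw(*X))-[225,190])*6).round())
E
```

```text
[0.53841112 0.11748074 0.05580711]
1 25.3 -8 [409. 319.]
1 25.3 8 [453. 336.]
1 37.8 -8 [387. 341.]
1 37.8 8 [432. 358.]
-1 25.3 -8 [491. 238.]
-1 25.3 8 [535. 253.]
-1 37.8 -8 [511. 218.]
-1 37.8 8 [554. 233.]
barOutFar [204. 379.]
barOutNear [419. 415.]
plateN [552. 426.]
plateF [113. 354.]
plateFF [598. 275.]
boardRearL [437. 348.]
```

```bash
python3 - <<'E'
from h import *
st=status.get_state();print(st["time"],st["ee_pos"],st["joint_vel"])
s=read_camera("side");i=s["pixels"][:,:,::-1];cv2.imwrite("pics/side2.png",cv2.resize(i[225:275,240:330],None,fx=8.8,fy=8.8,interpolation=cv2.INTER_NEAREST))
st=status.get_state();print(st["time"],st["ee_pos"])
E
```

```text
2.4333 [0.54064137 0.11759945 0.05864539] [ 0.0025033  -0.04844348 -0.05574445 -0.00021238  0.00224623  0.00226278]
2.4833 [0.54250491 0.11765796 0.06079181]
```

View pics/side2.png

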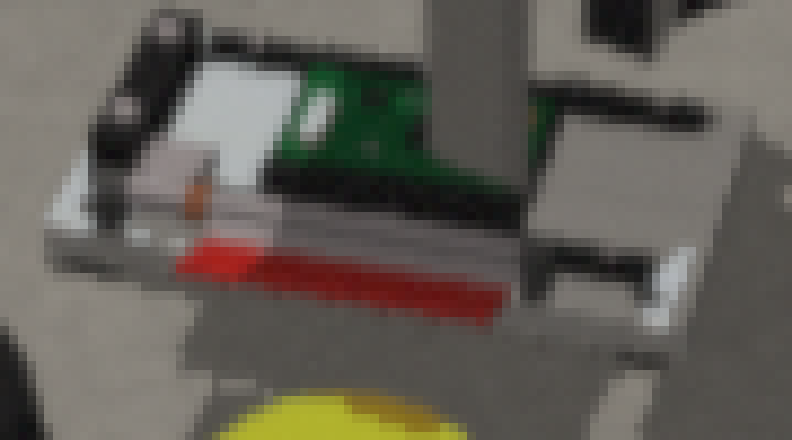

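```bash
python3 -m handwheel '0.08 0 0 0 0 0 0;0.08 0 0 0 0 0 0;0.08 0 0 0 0 0 0;0.08 0 0 0 0 0 0;0.08 0 0 0 0 0 0'; python3 - <<'E'
from h import *
st=status.get_state();p=np.array(st["ee_pos"]);R=np.array(st["tcp_rot"]);print(p)
s=read_camera("side");i=s["pixels"][:,:,::-1];cv2.imwrite("pics/side3.png",cv2.resize(i[225:275,240:330],None,fx=8.8,fy=8.8,interpolation=cv2.INTER_CUBIC))
f=lambda X:((proj(s,X)-[240,225]+.5)*8.8).round()
for dx in(25.3,37.8):
    for dz in(-8,8): print(dx,dz,f(p+R@np.array([dx,0,dz])/1e3))
def jw(x,y,z,o=(.6106,.0909),th=np.radians(2.9)):
    return [o[0]+(x*np.cos(th)-y*np.sin(th))/1e3,o[1]+(x*np.sin(th)+y*np.cos(th))/1e3,z/1e3]
for n,X in dict(barOutFar=(8,66,30.2),barOutNear=(-62,66,30.2),plateN=(-100,42,14),plateF=(48,42,14),plateNR=(-100,-40,14)).items(): print(n,f(jw(*X)))
E
```

```text
time: 2.9
ee_pos: [0.5429, 0.1177, 0.0613]
tcp_rot: [[0.261, 0.001, -0.965], [0.965, 0.0, 0.261], [0.0, -1.0, -0.001]]
wrist_force: [-0.5, 0.2, 0.1]
width: 0.0509
[0.54294885 0.11767025 0.06130578]
25.3 -8 [451. 140.]
25.3 8 [516. 165.]
37.8 -8 [420. 171.]
37.8 8 [485. 197.]
barOutFar [171. 253.]
barOutNear [486. 305.]
plateN [682. 321.]
plateF [ 38. 215.]
plateNR [750. 100.]
```

View pics/side3.png

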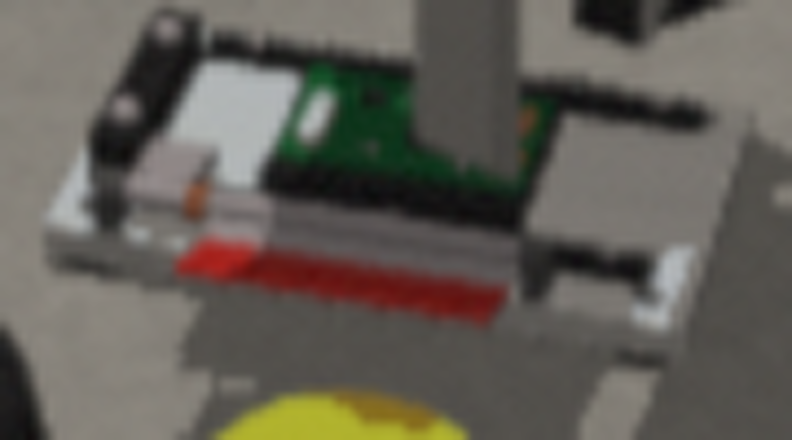

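The finger tips agree with prediction sideways, and they look a few px high. The margins are generous, so I descend slowly and use force as the check.

```bash
python3 -m handwheel '0.08 0 5 0 0 0 0;0.08 0 10 0 0 0 0;0.08 0 15 0 0 0 0;0.08 0 20 0 0 0 0;0.08 0 24 0 0 0 0'
python3 -m handwheel '0.08 0 1 0 0 0 0;0.08 0 2 0 0 0 0;0.08 0 3 0 0 0 0;0.08 0 4 0 0 0 0;0.08 0 5 0 0 0 0'
python3 -m handwheel '0.08 0 0 0 0 0 0;0.08 0 0 0 0 0 0;0.08 0 0 0 0 0 0'
python3 - <<'E'
from h import *
s=read_camera("side");i=s["pixels"][:,:,::-1];cv2.imwrite("pics/side4.png",cv2.resize(i[225:275,240:330],None,fx=8.8,fy=8.8,interpolation=cv2.INTER_CUBIC))
E
```

```text
time: 3.37
ee_pos: [0.5419, 0.1176, 0.0354]
tcp_rot: [[0.261, -0.001, -0.965], [0.965, -0.0, 0.261], [-0.0, -1.0, 0.001]]
wrist_force: [-0.0, -0.6, -0.3]
width: 0.0505
time: 3.78
ee_pos: [0.5426, 0.1176, 0.0316]
tcp_rot: [[0.261, 0.0, -0.965], [0.965, 0.0, 0.261], [0.0, -1.0, -0.0]]
wrist_force: [-0.3, -0.4, 0.5]
width: 0.0505
time: 4.03
ee_pos: [0.5425, 0.1176, 0.0316]
tcp_rot: [[0.261, 0.0, -0.965], [0.965, 0.0, 0.261], [0.0, -1.0, -0.0]]
wrist_force: [-0.9, 0.5, 0.1]
width: 0.0507
```

View pics/side4.png

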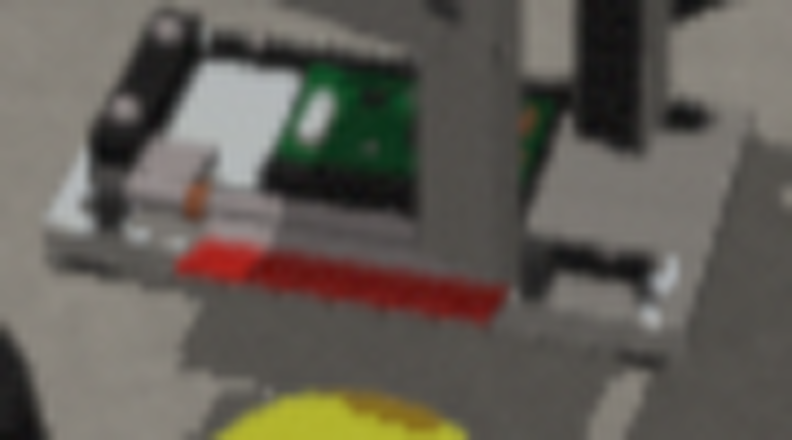

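The bar finger hangs over the inner part of the bar near its rear end, and the channel finger is behind the board between the rails. I'll shift 4 mm forward and press down in 1–2 mm steps.

```bash
python3 -m handwheel '0.08 0 0 -1 0 0 0;0.08 0 0 -2 0 0 0;0.08 0 0 -4 0 0 0;0.08 0 1 -4 0 0 0;0.08 0 3 -4 0 0 0'
python3 -m handwheel '0.08 0 1 0 0 0 0;0.08 0 2 0 0 0 0;0.08 0 3 0 0 0 0;0.08 0 4 0 0 0 0;0.08 0 4 0 0 0 0'
python3 -m handwheel '0.08 0 1 0 0 0 0;0.08 0 2 0 0 0 0;0.08 0 3 0 0 0 0;0.08 0 3 0 0 0 0'
python3 -m handwheel '0.08 0 1 0 0 0 0;0.08 0 2 0 0 0 0;0.08 0 2 0 0 0 0;0.08 0 2 0 0 0 0'
python3 - <<'E'
from h import *
s=read_camera("side");i=s["pixels"][:,:,::-1];cv2.imwrite("pics/side5.png",cv2.resize(i[225:275,240:330],None,fx=8.8,fy=8.8,interpolation=cv2.INTER_CUBIC))
E
```

```text
time: 4.5
ee_pos: [0.5467, 0.1166, 0.0286]
tcp_rot: [[0.261, 0.001, -0.965], [0.965, 0.0, 0.261], [0.0, -1.0, -0.001]]
wrist_force: [0.6, 0.0, 0.1]
width: 0.0512
time: 4.92
ee_pos: [0.5464, 0.1168, 0.0249]
tcp_rot: [[0.261, -0.0, -0.965], [0.965, 0.0, 0.261], [0.0, -1.0, 0.0]]
wrist_force: [-1.9, -1.0, 5.6]
width: 0.0508
time: 5.25
ee_pos: [0.5464, 0.1168, 0.0222]
tcp_rot: [[0.261, -0.0, -0.965], [0.965, 0.0, 0.261], [0.0, -1.0, 0.0]]
wrist_force: [-2.2, 0.6, 6.8]
width: 0.0508
time: 5.58
ee_pos: [0.5464, 0.1167, 0.0204]
tcp_rot: [[0.26, -0.0, -0.966], [0.966, 0.0, 0.26], [-0.0, -1.0, 0.0]]
wrist_force: [-4.2, -0.5, 7.6]
width: 0.0509
```

View pics/side5.png

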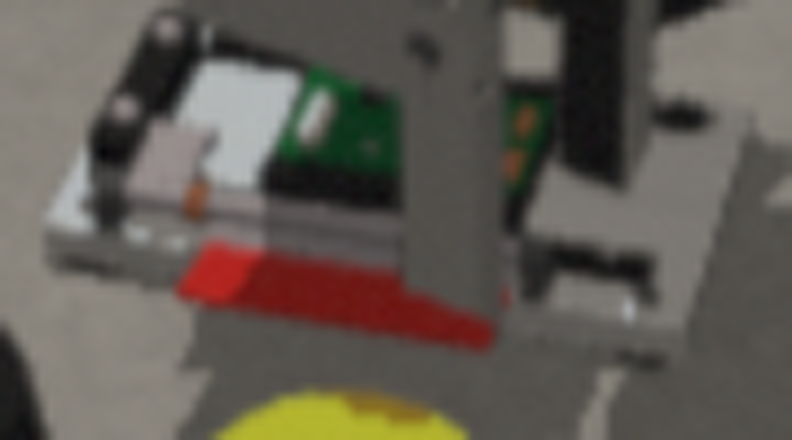

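Bar force is 7–8 N as expected, the lip is rising, and the channel finger stands clear behind the board. I continue to about 17 mm.

```bash
python3 -m handwheel '0.08 0 1 0 0 0 0;0.08 0 2 0 0 0 0;0.08 0 3 0 0 0 0;0.08 0 3 0 0 0 0;0.08 0 3 0 0 0 0'
python3 - <<'E'
from h import *
print(status.get_state()["ee_pos"],status.get_state()["wrist_force"])
s=read_camera("side");i=s["pixels"][:,:,::-1];cv2.imwrite("pics/side6.png",cv2.resize(i[225:275,240:330],None,fx=8.8,fy=8.8,interpolation=cv2.INTER_CUBIC))
print(status.get_state()["ee_pos"],status.get_state()["wrist_force"],status.get_state()["moment"])
E
```

```text
time: 6.05
ee_pos: [0.5466, 0.1162, 0.0179]
tcp_rot: [[0.26, -0.0, -0.966], [0.966, -0.001, 0.26], [-0.001, -1.0, 0.0]]
wrist_force: [-5.7, -2.8, 12.0]
width: 0.0508
[0.54659653 0.1161912  0.01793355] [-5.71696922 -2.82703114 12.02403675]
[0.5465882  0.1161754  0.01794526] [-5.36756992 -2.04959421 11.32669759] [-0.16720293  0.96755407  0.14295275]
```

View pics/side6.png

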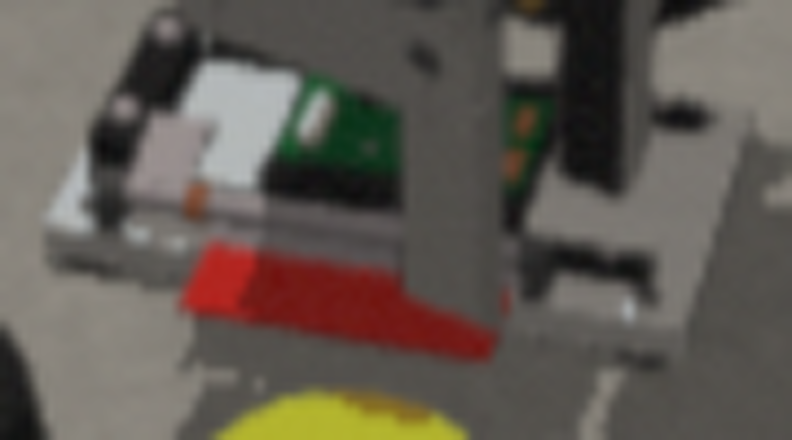

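The bar is level and the lip is up (crop (170,140), higher than before), with the tip at 17.9 mm. Now I push along jig x, which is tool x +3.1, z −9.5 per 10 mm.

```bash
python3 -m handwheel '0.08 0.6 0 -1.9 0 0 0;0.08 1.2 0 -3.8 0 0 0;0.08 1.8 0 -5.7 0 0 0;0.08 2.5 0 -7.6 0 0 0;0.08 3.1 0 -9.5 0 0 0'
python3 - <<'E'
from h import *
s=read_camera("side");i=s["pixels"][:,:,::-1];cv2.imwrite("pics/side7.png",cv2.resize(i[225:275,240:330],None,fx=8.8,fy=8.8,interpolation=cv2.INTER_CUBIC))
print(status.get_state()["ee_pos"],status.get_state()["wrist_force"],status.get_state()["moment"])
E
```

```text
time: 6.52
ee_pos: [0.5543, 0.1171, 0.0171]
tcp_rot: [[0.26, -0.006, -0.966], [0.966, -0.001, 0.26], [-0.002, -1.0, 0.006]]
wrist_force: [-9.4, -1.9, 13.3]
width: 0.0504
[0.55473026 0.11712064 0.01713624] [-8.93648487 -1.21176807 12.21642519] [0.0678161  1.70525032 0.22404955]
```

View pics/side7.png

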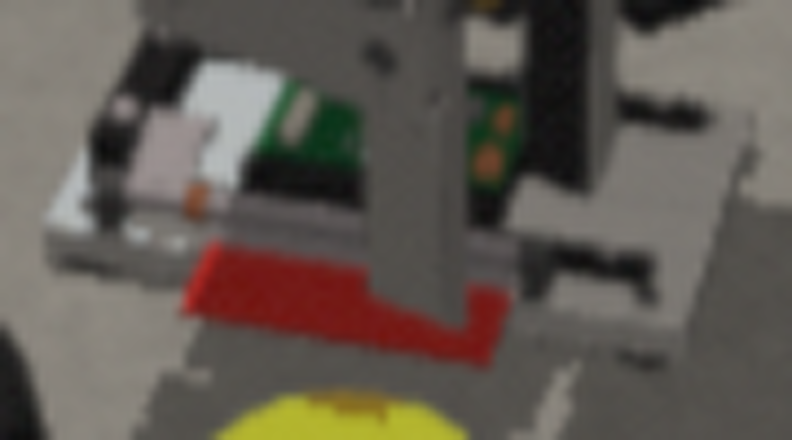

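The board has moved about 5 mm ahead of the finger, with the bar held down and the lip up. I carry on pushing.

```bash
python3 -m handwheel '0.08 0.6 0 -1.9 0 0 0;0.08 1.2 0 -3.8 0 0 0;0.08 1.8 0 -5.7 0 0 0;0.08 2.5 0 -7.6 0 0 0;0.08 3.1 0 -9.5 0 0 0'
python3 -m handwheel '0.08 0.6 0 -1.6 0 0 0;0.08 1.0 0 -3.0 0 0 0;0.08 1.5 0 -4.7 0 0 0;0.08 2.0 0 -6.2 0 0 0;0.08 2.0 0 -6.2 0 0 0'
python3 - <<'E'
from h import *
s=read_camera("side");i=s["pixels"][:,:,::-1];cv2.imwrite("pics/side8.png",cv2.resize(i[225:275,240:330],None,fx=8.8,fy=8.8,interpolation=cv2.INTER_CUBIC))
print(status.get_state()["ee_pos"],status.get_state()["wrist_force"],status.get_state()["moment"])
E
```

```text
time: 6.98
ee_pos: [0.5643, 0.1177, 0.017]
tcp_rot: [[0.26, -0.006, -0.966], [0.966, -0.0, 0.26], [-0.002, -1.0, 0.006]]
wrist_force: [-9.5, -1.6, 13.1]
width: 0.0509
time: 7.4
ee_pos: [0.5713, 0.1181, 0.0171]
tcp_rot: [[0.26, -0.005, -0.966], [0.966, -0.0, 0.26], [-0.001, -1.0, 0.005]]
wrist_force: [-8.0, 0.2, 11.0]
width: 0.0506
[0.57128102 0.118073   0.01716167] [-8.95469462  0.08303916 11.34655138] [0.14223898 1.56551197 0.20887647]
```

View pics/side8.png

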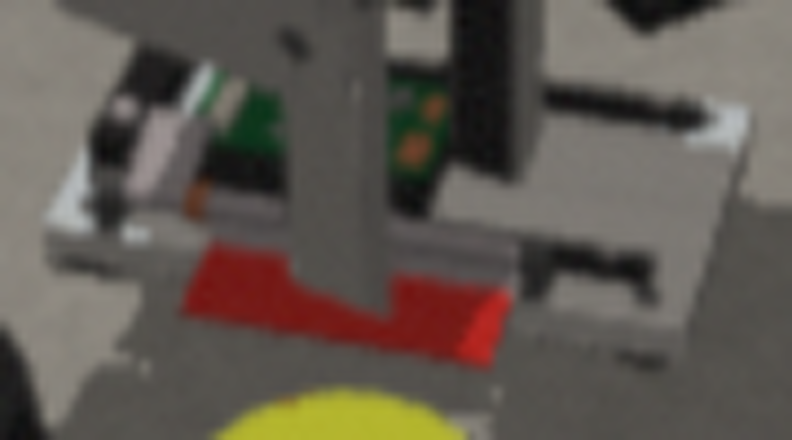

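A thin strip of the plate still shows ahead of the board at crop (200,85), so about 5–6 mm remains. The board is going under the lip. I push on in small steps, watching the x force.

```bash
python3 -m handwheel '0.08 0.3 0 -1.0 0 0 0;0.08 0.6 0 -1.9 0 0 0;0.08 0.9 0 -2.9 0 0 0;0.08 0.9 0 -2.9 0 0 0'
python3 -m handwheel '0.08 0.3 0 -1.0 0 0 0;0.08 0.6 0 -1.9 0 0 0;0.08 0.6 0 -1.9 0 0 0;0.08 0.6 0 -1.9 0 0 0'
python3 -m handwheel '0.08 0.3 0 -1.0 0 0 0;0.08 0.3 0 -1.0 0 0 0;0.08 0.3 0 -1.0 0 0 0'
```

```text
time: 7.78
ee_pos: [0.5743, 0.1182, 0.0172]
tcp_rot: [[0.26, -0.005, -0.966], [0.966, -0.0, 0.26], [-0.001, -1.0, 0.005]]
wrist_force: [-8.2, -1.9, 12.6]
width: 0.0506
time: 8.12
ee_pos: [0.5763, 0.1183, 0.0172]
tcp_rot: [[0.26, -0.005, -0.966], [0.966, -0.0, 0.26], [-0.001, -1.0, 0.004]]
wrist_force: [-7.6, -0.9, 11.7]
width: 0.0506
time: 8.37
ee_pos: [0.5773, 0.1183, 0.0172]
tcp_rot: [[0.26, -0.005, -0.966], [0.966, -0.0, 0.26], [-0.001, -1.0, 0.004]]
wrist_force: [-8.2, -1.2, 11.3]
width: 0.0508
```

```bash
python3 -m handwheel '0.08 0.3 0 -0.5 0 0 0;0.08 0.3 0 -1.0 0 0 0;0.08 0.3 0 -1.0 0 0 0'
python3 -m handwheel '0.08 0.3 0 -0.5 0 0 0;0.08 0.3 0 -1.0 0 0 0;0.08 0.3 0 -1.0 0 0 0'
python3 - <<'E'
from h import *
print(status.get_state()["ee_pos"],status.get_state()["wrist_force"])
s=read_camera("side");i=s["pixels"][:,:,::-1];cv2.imwrite("pics/side9.png",cv2.resize(i[225:275,240:330],None,fx=8.8,fy=8.8,interpolation=cv2.INTER_CUBIC))
E
```

```text
time: 8.62
ee_pos: [0.578, 0.1183, 0.0172]
tcp_rot: [[0.26, -0.005, -0.966], [0.966, -0.0, 0.26], [-0.002, -1.0, 0.005]]
wrist_force: [-10.2, -1.5, 12.4]
width: 0.0507
time: 8.87
ee_pos: [0.5781, 0.1183, 0.017]
tcp_rot: [[0.26, -0.008, -0.966], [0.966, -0.001, 0.26], [-0.003, -1.0, 0.008]]
wrist_force: [-12.6, -1.8, 15.1]
width: 0.0505
[0.57813243 0.11826375 0.01698856] [-12.55177269  -1.7958879   15.11944691]
```

View pics/side9.png

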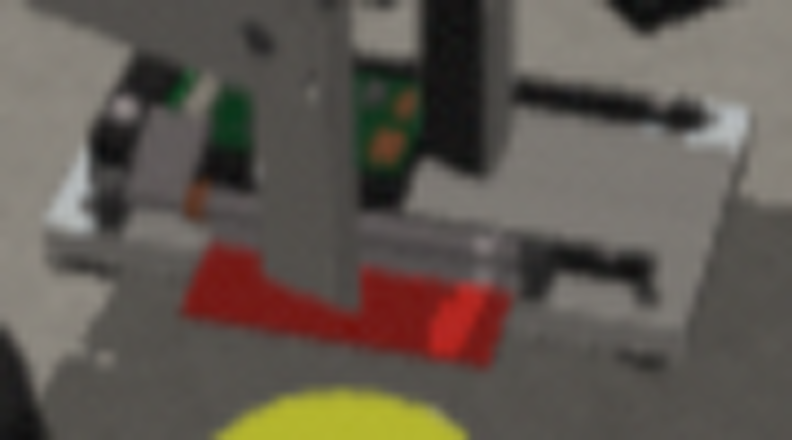

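The tool stalled at x=0.578 and the push force is climbing. No gap to the stop shows, and the travel (about 28 mm) matches, so the board is at the stop. I'll do one firmer push to seat it, then back off along x with the bar still down.

```bash
python3 -m handwheel '0.08 0.3 0 -0.7 0 0 0;0.08 0.5 0 -1.5 0 0 0;0.08 0.5 0 -1.5 0 0 0;0.08 0.5 0 -1.5 0 0 0'
python3 -m handwheel '0.08 -0.6 0 1.9 0 0 0;0.08 -1.2 0 3.8 0 0 0;0.08 -1.9 0 5.7 0 0 0;0.08 -2.2 0 6.6 0 0 0;0.08 -2.2 0 6.6 0 0 0'
python3 - <<'E'
from h import *
print(status.get_state()["ee_pos"],status.get_state()["wrist_force"])
s=read_camera("side");i=s["pixels"][:,:,::-1];cv2.imwrite("pics/side10.png",cv2.resize(i[225:275,240:330],None,fx=8.8,fy=8.8,interpolation=cv2.INTER_CUBIC))
E
```

```text
time: 9.25
ee_pos: [0.5784, 0.1182, 0.0169]
tcp_rot: [[0.26, -0.011, -0.966], [0.966, -0.001, 0.26], [-0.004, -1.0, 0.011]]
wrist_force: [-16.3, -2.9, 18.1]
width: 0.0509
time: 9.67
ee_pos: [0.5779, 0.1188, 0.0188]
tcp_rot: [[0.261, 0.005, -0.965], [0.965, 0.002, 0.261], [0.003, -1.0, -0.005]]
wrist_force: [1.3, 2.1, 7.5]
width: 0.0508
[0.57788873 0.11877713 0.01875329] [1.26545032 2.08518819 7.49296034]
```

View pics/side10.png

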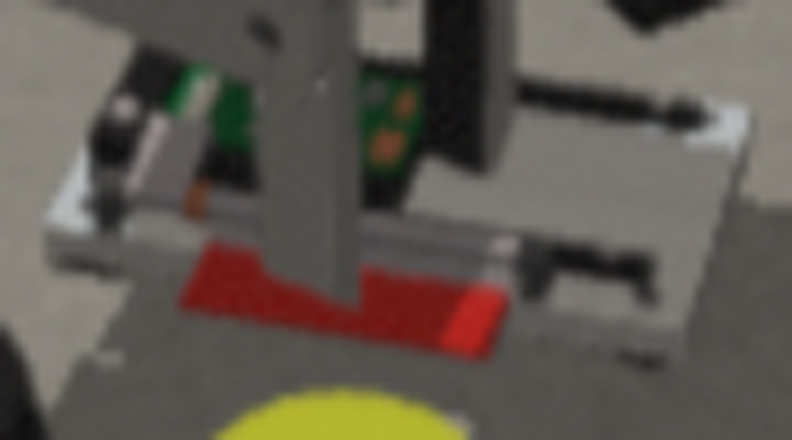

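```bash
python3 -m handwheel '0.08 0 0 0 0 0 0;0.08 0 0 0 0 0 0;0.08 0 0 0 0 0 0'
```

```text
time: 9.97
ee_pos: [0.5779, 0.1188, 0.0187]
tcp_rot: [[0.261, 0.005, -0.965], [0.965, 0.002, 0.261], [0.003, -1.0, -0.004]]
wrist_force: [-0.9, 2.8, 9.3]
width: 0.051
```

The bar finger is sticking to the bar by friction. I'll back off a little more with slight downward pressure, then lift.

```bash
python3 -m handwheel '0.08 -0.6 0.3 1.9 0 0 0;0.08 -1.2 0.5 3.8 0 0 0;0.08 -1.5 0.5 4.7 0 0 0;0.08 -1.5 0.5 4.7 0 0 0'
```

```text
time: 10.3
ee_pos: [0.5755, 0.1182, 0.0195]
tcp_rot: [[0.262, 0.011, -0.965], [0.965, 0.001, 0.262], [0.004, -1.0, -0.01]]
wrist_force: [4.1, 1.2, 7.4]
width: 0.0507
```

Now 3 mm clear of the board. I lift straight up gently.

```bash
python3 -m handwheel '0.08 0 -2 0 0 0 0;0.08 0 -4 0 0 0 0;0.08 0 -6 0 0 0 0;0.08 0 -8 0 0 0 0;0.08 0 -10 0 0 0 0'
python3 -m handwheel '0.08 0 -6 0 0 0 0;0.08 0 -14 0 0 0 0;0.08 0 -24 0 0 0 0;0.08 0 -36 0 0 0 0;0.08 0 -50 0 0 0 0'
python3 -m handwheel '0.08 0 -30 0 0 0 0;0.08 0 -60 0 10 0 0;0.08 0 -90 30 0 0 0;0.08 0 -100 60 0 0 0;0.08 0 -100 90 0 0 0'
python3 -m handwheel '0.08 0 0 40 0 0 0;0.08 0 0 80 0 0 0;0.08 0 0 110 0 0 0;0.08 0 0 110 0 0 0;0.08 0 0 110 0 0 0'
python3 - <<'E'
from h import *
print(status.get_state()["ee_pos"],status.get_state()["wrist_force"])
s=read_camera("side");i=s["pixels"][:,:,::-1];cv2.imwrite("pics/side11.png",cv2.resize(i[225:275,240:330],None,fx=8.8,fy=8.8,interpolation=cv2.INTER_CUBIC))
s=read_camera("top");i=s["pixels"][:,:,::-1];cv2.imwrite("pics/top11.png",i);cv2.imwrite("pics/top11c.png",cv2.resize(i[180:285,190:290],None,fx=5.7,fy=5.7,interpolation=cv2.INTER_CUBIC))
E
```

```text
time: 10.72
ee_pos: [0.5698, 0.1177, 0.0254]
tcp_rot: [[0.261, -0.002, -0.965], [0.965, -0.0, 0.261], [-0.001, -1.0, 0.002]]
wrist_force: [0.0, -0.5, 1.0]
width: 0.0507
time: 11.13
ee_pos: [0.5705, 0.1177, 0.0771]
tcp_rot: [[0.261, -0.0, -0.965], [0.965, -0.0, 0.261], [-0.0, -1.0, 0.0]]
wrist_force: [0.2, -0.0, 0.0]
width: 0.0508
time: 11.55
ee_pos: [0.4854, 0.1417, 0.1788]
tcp_rot: [[0.261, 0.004, -0.965], [0.965, 0.0, 0.261], [0.001, -1.0, -0.003]]
wrist_force: [-0.2, 0.7, 0.9]
width: 0.0509
time: 11.97
ee_pos: [0.3771, 0.1703, 0.1771]
tcp_rot: [[0.259, 0.003, -0.966], [0.966, 0.0, 0.259], [0.001, -1.0, -0.003]]
wrist_force: [0.4, -0.1, 0.7]
width: 0.0509
[0.37711182 0.17026152 0.17714463] [ 0.42186916 -0.12407839  0.68394588]
```

View pics/side11.png

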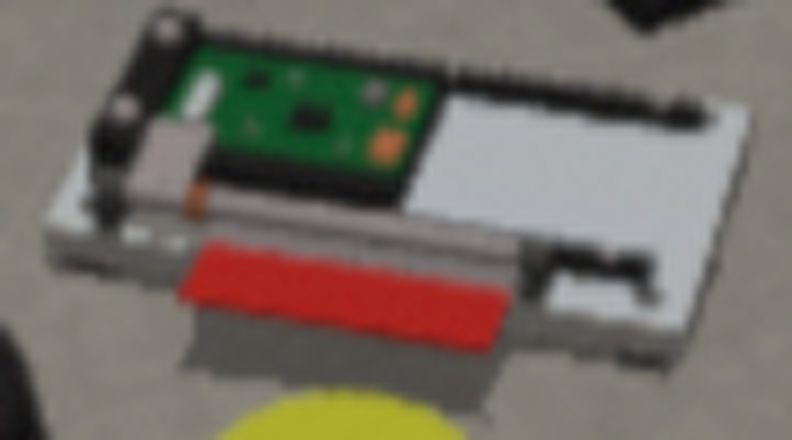

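View pics/top11.png

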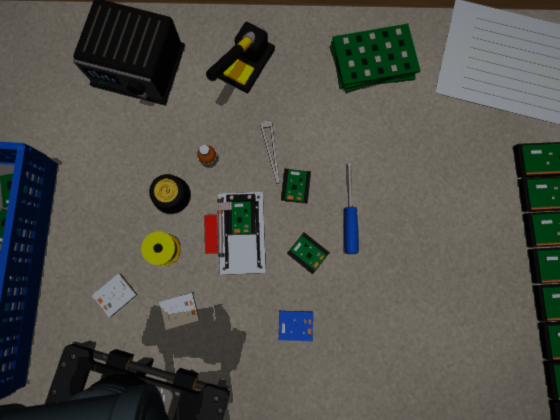

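View pics/top11c.png

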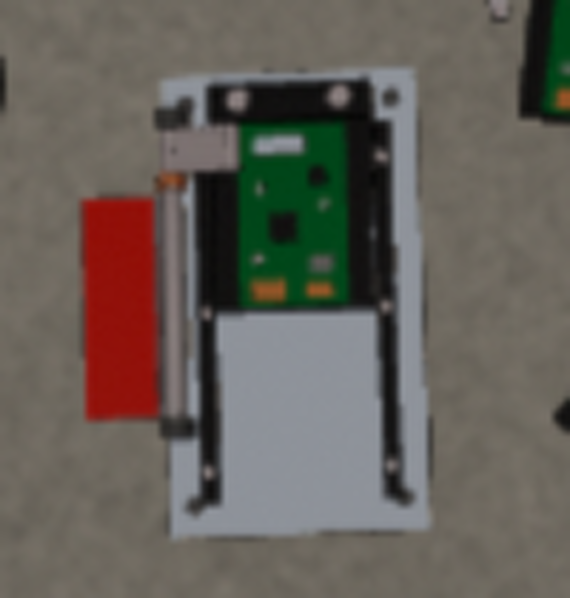

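Both views show the board against the end stop with no gap. Its rear edge went from crop row 400 to 309, which is about 28.7 mm. The lip lies on the board and the bystanders are where they were. I hand in the job.

```bash
python3 -c "
from rig import env,status
print(status.get_state()['joint_vel']); print(env.sign_off())"
```

```text
[-0.00968759  0.02775402 -0.01519331  0.00165988  0.00066927  0.00183661]
the job is handed in; nothing more can be done
None
```

The board is clamped and the job is handed in. One finger held the red thumb bar down (tip at about 17 to 18 mm) while the other pushed the board along the channel. I then backed off with the bar still held, let the clip go, and moved the arm clear.

**Board home:** the push stalled at the stop and the force along x rose to 16 N. After release, the pictures show no gap at the stop and a travel of about 28.7 mm, against the 28.3 mm I had measured it short.

**Clip and bench:** the lip rests on the board, and the robot was touching nothing at hand-in. In the last top picture the bystanders look to be where they started. I compared them by eye only, and I did not measure the clip angle.

**What disagreed or went differently:**
- **Cameras:** the side camera disagreed with the jig position from the top camera by about 2 px (several mm), and the fingertips looked a few px high in it. I relied on force readings and wide margins for the contact.
- **Sticking:** while backing off, the bar finger stuck to the bar and the tool tilted slightly, so the bar rose to about 19 mm. The board was already home and had been held there long enough by then.

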